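# Push the plunger home in the syringe pump's glass barrel

### The arm

A 7-joint arm with a two-finger parallel gripper is mounted at the origin on the work surface. World frame = base frame: x ahead of the robot, y to its left, z up, the work surface at z = 0. Lengths are in m, angles in rad, forces in N, time in s.
With the tool pointing down it reaches from about 0.4 to 0.85 m from the base axis. Payload 10.4 kg.
Tool frame: the origin (TCP) lies midway between the tips of the shut fingers; the grasp point (between the pads) lies 19 mm behind it; z points along the fingers, x is the direction in which the jaws open and shut, and the axes are right-handed (so a half turn about z gives the same grasp; the last joint's range is limited). The gripper opens to 85 mm and grips with 20 to 120 N. Pads are 22 mm wide; open, the fingers measure 114 mm over their backs; the gripper's body (76 mm by 85 mm) begins 54 mm behind the grasp point. The pads swing forward as they close: fully open they stand 13 mm farther back than shut.
Start: joints at [1.3, 0.332, -0.065, 1.46, 0.022, 1.35, -0.088], TCP at [0.153, -0.606, 0.231] pointing down, gripper open.
Joint ranges: [-2.6, 2.6], [-0.5, 2.12], [-1.47, 1.34], [0.16, 2.42], [-1.27, 4.41], [0.06, 2.06], [-2.6, 2.6]. Speed limits (rad/s): [2.22, 2.22, 2.79, 2.79, 3.14, 3.14, 3.14].

### API

Orientations are given as a unit quaternion [x, y, z, w].
In Python, from workcell import manip, cams gives the robot as it stands.
- The arm moves only by the tool move_arm, never from a script. Its argument "moves" is a list of rows, each a list of 7 numbers: the turn, a rotation vector about the tool's x, y, z in degrees, then the shift along the tool's x, y, z in m, then the finger opening in m, from 0 to 0.0854. A call has 1 to 10 rows; each row is the pose to reach, as a shift and turn from the pose commanded when the call began, along the tool's axes at that moment; what a row does not reach only later rows make up. A row lasts 1/10 s, in which the tool goes at most 50 mm and 8.59 degrees, less where a joint would pass 70% of its speed; a pose out of reach is approached as far as the arm can. A call with a gripper value outside its range is refused whole. The fingers move at their own pace and stop on an object; "grip_force" is the grip in N (left out, the last holds). Time passes only in rows, so rows that repeat a pose let the fingers close. It gives the time, the measured TCP pose, the force and the opening at its end, in the units of the state.
- manip.get_obs(): the state, without advancing time (a new reading comes with each control period).
- cams.camera(name): name is "side" or "top" or "wrist"; returns the picture (384x512x3 uint8, red, green, blue); there is no depth.
- cams.camera_params(name): a dict with "fx", "fy", "cx", "cy" (pixels), "xyz" and "rotation" of the camera in the world. Camera axes: x right, y up, looking along -z (the intrinsics and any distortion apply to the point x, -y, -z); pixel columns grow to the right and rows downward; lengths in m; the calibration is good to about 2 mm. A picture is of the moment at which its call begins: read the wrist's pose just before it. camera_params takes no time and is no camera call; for the wrist camera it gives the pose at the moment of the call.
- manip.hand_in(): hands the job in, once; it reports no verdict.
The state is a dict: "clock": time; "joint_pos": joint angles; "joint_velocities": joint speeds; "tau": joint torques, N m; "position": TCP position; "ee_rot": TCP orientation; "ft_force": force on the tool from outside, world axes, zero at the start; "torque": the same for the moment, N m; "grip_width": opening from 0.0 (shut) to 1.0 (fully open).
Only numpy, scipy, OpenCV 4.12 (cv2) and the standard library are available. Lean on these libraries where they do the work, as an engineer would, in place of code of your own. Each camera call takes 0.05 s, during which the arm holds its last target. There are 200 camera calls.

### The job

The syringe pump on the bench holds an empty glass syringe barrel. Take its white plunger from the notched rest by the front half of its length, start its nose in the barrel's open mouth, push it about halfway in and let go; then take a fresh hold at its knob end, ease it back into line, push it on to the bottom, seat it there with a steady push of about 12 N for a second so that no dead space is left, and let go. The barrel is glass: feel your way, never load it with 25 N or more, do not knock it with the gripper, and leave the bottles and the tube rack as they are.

Things in the scene. Friction and masses are not known exactly. Their poses are not given: they have to be found in the camera images.
- plunger: White PTFE syringe plunger: a smooth cylinder 26.5 mm wide, 155 mm long with its knob, 100 to 170 g, nose edge bevelled by 1.5 mm over 2.5 mm; the last 12 mm are a round knob 38 mm wide. Starts level in the rest, axis 55 mm above the bench. Origin: middle of the nose face; y runs along it from knob out through nose (roll about y is arbitrary). Balances 83 mm behind the nose.
- knob (a point): The middle of the plunger's knob, on its axis 149 mm behind the nose. When the plunger is let go of halfway in, it sags in the loose bore and the knob hangs some 6 mm below the bore's axis; pushed like that, it binds.
- barrel: Clear glass barrel clamped level in the pump, fixed and rigid, axis 95 mm above the bench. Bore 28 mm wide (1.5 mm wider than the plunger), 115 mm deep, flat bottom; wall 2.5 mm; flange 54 mm wide, 4 mm thick round the open mouth. Origin: middle of the mouth; y runs into the bore, z up. Fully home, the plunger's nose rests on the bottom and 28 mm of its body, then the knob, stand out.
- bore_end: The flat bottom that closes the bore. Origin: its middle, on the axis 115 mm in from the mouth; axes as the barrel's. Rigid: it does not give when pressed.
- pump: Syringe pump, fixed, off-white, 130 x 385 mm. Origin under the middle, axes as the barrel's; the mouth lies 40 mm along y from it. Below the plunger's way are only guide rods, tops 56 mm above the bench. The pusher block, backed off 199 mm behind the mouth, is 127 mm high; the clamp 75 mm in from the mouth 136 mm; the flange retainer just before the mouth 72 mm.
- rest: The notched rest, fixed, 74 x 100 mm, grey plastic. Origin under its middle; y runs along the plunger that lies in it. Two notched plates, 8 mm thick and 58 mm high, stand 40 mm either side of the middle, with free room for fingers between them above a base 8 mm thick.
- tube_rack: A bystander: red microtube rack, 80 x 130 mm, 42 mm high, loose. Origin under its middle.
- bottle_big: A bystander: white reagent bottle, 64 mm wide, 130 mm high, loose. Origin under its middle.
- bottle_small: A bystander: small white reagent bottle, 46 mm wide, 85 mm high, loose. Origin under its middle.
Mind the look-alikes: they are no part of the job. Of the things that look like the plunger, the middle-sized one is meant.

How it is judged:
By the outcome, as a careful person would: the job done as asked, in the order asked, and still so for the second after the job is handed in, with the robot touching nothing.
It also fails if it takes over 70 s, if anything falls off the work surface, if the arm or the gripper's body presses on something with over 40 N, if the wrist force passes 120 N, or if a joint passes its speed limit or range.

## Working session

There is one attempt and no reset: what is moved stays moved. The work goes in short steps, Python scripts to look and compute and a tool call to move; the robot and the scene stay as the last step left them, time stands still between calls to the robot, and variables do not carry over. Pictures are saved under pics/ and viewed, about 8 in all and at most 12, crops included, and the job is handed in when it is done.

Besides the shell and the picture viewer there is one more tool, called after ">>>" by a JSON object that holds its "fn" and its "kwargs". move_arm: Moves the arm, as the interface text tells. Its arguments: {"type":"object","properties":{"moves":{"type":"array","items":{"type":"array","items":{"type":"number"}}},"grip_force":{"type":"number"}},"required":["moves"]}

```bash
mkdir -p pics; python3 - <<'E'
from workcell import manip, cams
import cv2,numpy as np
o=manip.get_obs();print({k:np.round(v,4).tolist() for k,v in o.items()})
for n in("side","top","wrist"):
    p=cams.camera_params(n);print(n,p)
    im=cams.camera(n);cv2.imwrite(f"pics/{n}0.png",cv2.resize(im[:,:,::-1],(768,576),interpolation=cv2.INTER_CUBIC))
E
```

```text
{'clock': 0.0, 'joint_pos': [1.3004, 0.3329, -0.0647, 1.461, 0.0216, 1.3499, -0.0885], 'joint_velocities': [0.0004, -0.0003, -0.0005, 0.0019, 0.0004, -0.0016, -0.0021], 'tau': [0.0011, -62.5438, 0.0496, -39.1589, 0.0162, 0.0101, 0.0], 'position': [0.1532, -0.6055, 0.2305], 'ee_rot': [0.7891, -0.6143, -0.0006, -0.0004], 'ft_force': [-0.2141, 0.0541, -0.275], 'torque': [0.0096, -0.0559, -0.0238], 'grip_width': 1.001}
side {'fx': 438.0036426423147, 'fy': 438.0036426423147, 'cx': 254.36440412107584, 'cy': 186.155691048694, 'xyz': array([ 0.25440869, -0.63937461,  0.67305997]), 'rotation': array([ 0.44911912, -0.07481923, -0.14166469,  0.87899102])}
top {'fx': 460.06954415162784, 'fy': 460.06954415162784, 'cx': 255.81620597222891, 'cy': 193.1747901061154, 'xyz': array([0.34793606, 0.14159393, 1.14858572]), 'rotation': array([ 0.04531395, -0.06831673, -0.69668927,  0.71267351])}
wrist {'fx': 301.4471850506835, 'fy': 301.4471850506835, 'cx': 257.4232957639185, 'cy': 191.65353260569236, 'xyz': array([ 0.22688005, -0.58708589,  0.37381601]), 'rotation': array([-0.11741195,  0.09276708, -0.60733387,  0.78022707])}
```

View pics/top0.png

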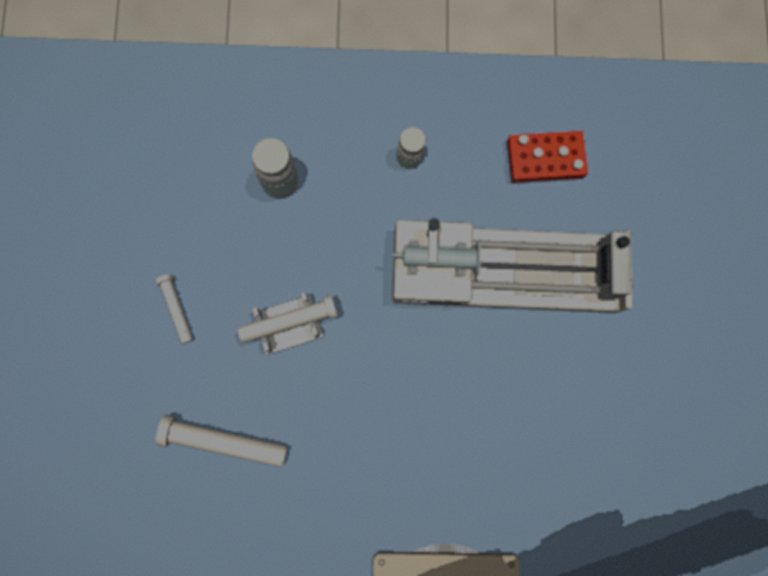

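View pics/side0.png

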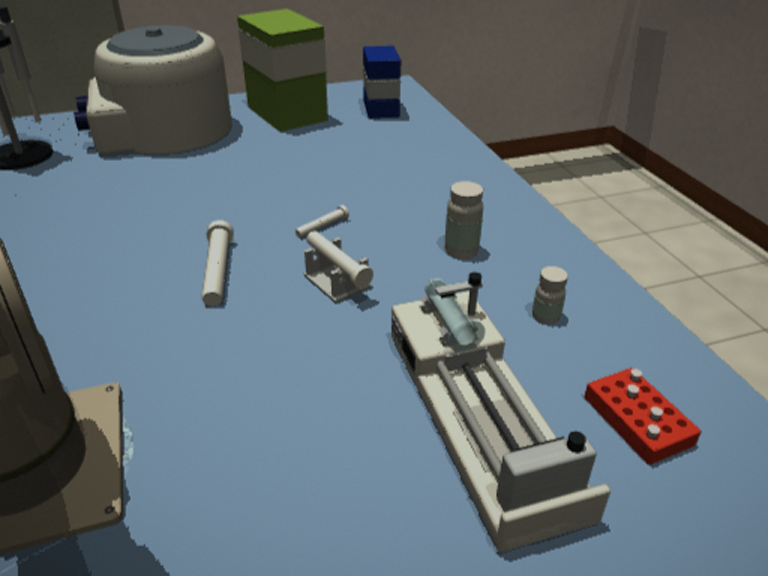

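Top view: the plunger is in the rest with its nose at about (240,333) and its knob at (330,308). The pump's mouth is at about (478,257) and faces right (−y), so the bore runs left (+y). I'll enlarge both.

```bash
python3 - <<'E'
from workcell import cams
import cv2,numpy as np
im=cams.camera("top")[:,:,::-1]
a=cv2.resize(im[185:245,150:240],None,fx=8,fy=8,interpolation=cv2.INTER_CUBIC)[:, :720] # x150,y185 s8
b=cv2.resize(im[140:210,255:430],None,fx=4.5,fy=4.5,interpolation=cv2.INTER_CUBIC) # s4.5
cv2.imwrite("pics/c1.png",a);cv2.imwrite("pics/c2.png",b)
print(a.shape,b.shape)
E
```

```text
(480, 720, 3) (315, 788, 3)
```

View pics/c1.png

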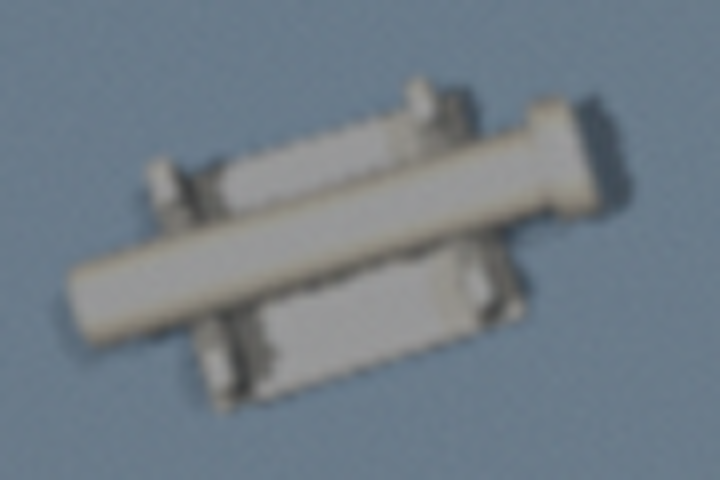

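View pics/c2.png

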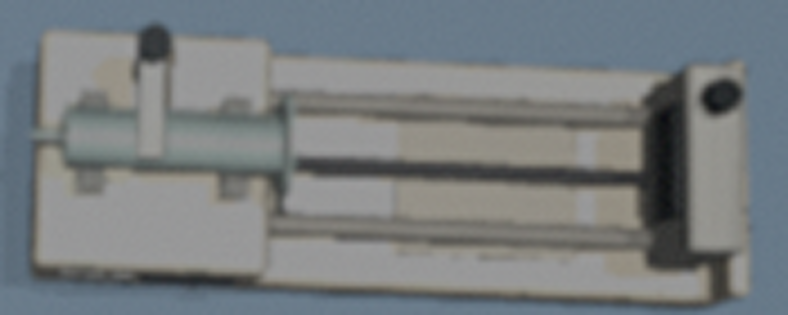

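```bash
cat > h.py <<'E'
import numpy as np
from scipy.spatial.transform import Rotation as R
from workcell import manip, cams
def back(name,u,v,z,p=None):
    p=p or cams.camera_params(name)
    d=R.from_quat(p["rotation"]).apply([(u-p["cx"])/p["fx"],-(v-p["cy"])/p["fy"],-1])
    return p["xyz"]+d*(z-p["xyz"][2])/d[2]
def proj(name,P,p=None):
    p=p or cams.camera_params(name)
    c=R.from_quat(p["rotation"]).inv().apply(np.atleast_2d(P)-p["xyz"])
    return np.c_[p["cx"]-p["fx"]*c[:,0]/c[:,2],p["cy"]+p["fy"]*c[:,1]/c[:,2]]
def shift(target):   # tool-frame shift to bring the TCP to target
    o=manip.get_obs(); return R.from_quat(o["ee_rot"]).inv().apply(np.array(target)-o["position"])
E
python3 - <<'E'
from h import *
c=lambda x,y,s,x0,y0:(x0+(x+.5)/s-.5,y0+(y+.5)/s-.5)
A=lambda x,y,z:back("top",*c(x,y,8,150,185),z)
B=lambda x,y,z:back("top",*c(x,y,4.5,255,140),z)
n=A(83,308,.055);k=A(583,153,.055);d=n-k
print("nose",n,"knobend",k,"len",np.linalg.norm(d),"ang",np.degrees(np.arctan2(d[1],d[0])))
e=B(65,137.5,.095);m=B(292,146,.095);d=e-m
print("mouth",m,"end",e,"len",np.linalg.norm(d),"ang",np.degrees(np.arctan2(d[1],d[0])))
o=manip.get_obs();print(R.from_quat(o["ee_rot"]).as_matrix().round(3))
r=[A(165,165,.058),A(425,85,.058),A(510,310,.058),A(225,400,.058)];print(np.mean(r,0))
# pump outline edges left bottom/top corners (block top approx z?), slope of guide rods
for z,p,q in((.05,(290,103),(640,117)),(.05,(275,225),(645,240)),(.05,(300,164),(640,179))):
    a=B(*p,z);b=B(*q,z);dd=a-b;print("rod",a,np.degrees(np.arctan2(dd[1],dd[0])))
E
```

```text
nose [0.44841708 0.33328496 0.055     ] knobend [0.49833162 0.18711024 0.055     ] len 0.1544620036480837 ang 108.85358916017424
mouth [ 0.5734371  -0.03978591  0.095     ] end [0.57473592 0.07897704 0.095     ] len 0.11877005464712741 ang 89.37342539743251
[[ 0.245 -0.969 -0.   ]
 [-0.969 -0.245  0.001]
 [-0.001  0.    -1.   ]]
[0.47024434 0.26061733 0.058     ]
rod [ 0.6070269  -0.04649012  0.05      ] 89.25930973535756
rod [ 0.53918098 -0.03818797  0.05      ] 89.12984751826151
rod [ 0.57319226 -0.05188259  0.05      ] 88.97126295729865
```

>>> {"fn": "move_arm", "kwargs": {"moves": [[0,0,-80,-0.255,-0.443,-0.02,0.0854],[0,0,-80,-0.255,-0.443,-0.02,0.0854],[0,0,-80,-0.255,-0.443,-0.02,0.0854],[0,0,-80,-0.255,-0.443,-0.02,0.0854],[0,0,-80,-0.255,-0.443,-0.02,0.0854],[0,0,-80,-0.255,-0.443,-0.02,0.0854],[0,0,-80,-0.255,-0.443,-0.02,0.0854],[0,0,-80,-0.255,-0.443,-0.02,0.0854],[0,0,-80,-0.255,-0.443,-0.02,0.0854],[0,0,-80,-0.255,-0.443,-0.02,0.0854]]}}

```text
clock: 1.2
position: [0.513, -0.2566, 0.2511]
ee_rot: [0.999, 0.039, 0.0, 0.0]
ft_force: [1.2, -1.1, 0.7]
grip_width: 1.002
```

```bash
cat >> h.py <<'E'
def goto(t,xhead):  # tool shift to target, turn about tool z to get tool x heading (deg), tilt of tool
    o=manip.get_obs();M=R.from_quat(o["ee_rot"]).as_matrix()
    h=np.degrees(np.arctan2(M[1,0],M[0,0]))
    T=np.c_[[np.cos(np.radians(xhead)),np.sin(np.radians(xhead)),0],[np.sin(np.radians(xhead)),-np.cos(np.radians(xhead)),0],[0,0,-1]]
    rv=np.degrees(R.from_matrix(M.T@T).as_rotvec())
    print("t",round(o["clock"],2),"pos",o["position"].round(4),"head",round(h,2),"joints",np.round(o["joint_pos"],2),"F",o["ft_force"].round(1),"T",o["torque"].round(2))
    print("turn",rv.round(2),"shift",shift(t).round(4))
E
python3 -c "
from h import *
goto([.4713,.2661,.23],18.85)"
```

```text
t 1.2 pos [ 0.513  -0.2566  0.2511] head 4.49 joints [ 0.83  0.25 -0.53  1.55  0.13  1.37  0.37] F [ 1.2 -1.1  0.7] T [-0.01 -0.01 -0.01]
turn [ 2.000e-02 -1.000e-02 -1.436e+01] shift [-0.0006 -0.5244  0.0209]
```

>>> {"fn": "move_arm", "kwargs": {"moves": [[0,0,-14.5,0.0,-0.52,0.02,0.0854],[0,0,-14.5,0.0,-0.52,0.02,0.0854],[0,0,-14.5,0.0,-0.52,0.02,0.0854],[0,0,-14.5,0.0,-0.52,0.02,0.0854],[0,0,-14.5,0.0,-0.52,0.02,0.0854],[0,0,-14.5,0.0,-0.52,0.02,0.0854],[0,0,-14.5,0.0,-0.52,0.02,0.0854],[0,0,-14.5,0.0,-0.52,0.02,0.0854],[0,0,-14.5,0.0,-0.52,0.02,0.0854],[0,0,-14.5,0.0,-0.52,0.02,0.0854]]}}

```text
clock: 2.2
position: [0.475, 0.2418, 0.2317]
ee_rot: [0.987, 0.162, 0.0, 0.0]
ft_force: [1.5, 0.2, 0.3]
grip_width: 0.999
```

>>> {"fn": "move_arm", "kwargs": {"moves": [[0,0,0,0,0,0,0.0854],[0,0,0,0,0,0,0.0854],[0,0,0,0,0,0,0.0854]]}}

```text
clock: 2.5
position: [0.4757, 0.2391, 0.2314]
ee_rot: [0.987, 0.162, -0.0, 0.0]
ft_force: [-1.3, -0.7, 0.4]
grip_width: 1.0
```

```bash
python3 - <<'E'
from h import *
import cv2
goto([.4713,.2661,.23],18.85)
p=cams.camera_params("wrist");im=cams.camera("wrist")
n=np.array([.4484,.3333,.055]);d=np.array([-.3231,.9464,0])
print(proj("wrist",[n,n-d*.155,n-.071*d],p).round(1)*1.5625)
cv2.imwrite("pics/w1.png",cv2.resize(im[:,:,::-1],(800,600),interpolation=cv2.INTER_CUBIC))
E
```

```text
t 2.5 pos [0.4757 0.2391 0.2314] head 18.62 joints [ 0.26  0.24 -0.92  1.67  0.2   1.33 -0.37] F [-1.3 -0.7  0.4] T [ 0.04 -0.02 -0.02]
turn [ 0.04  0.02 -0.23] shift [ 0.0044 -0.027   0.0014]
[[408.125   116.71875]
 [408.28125 343.4375 ]
 [408.28125 228.75   ]]
```

View pics/w1.png

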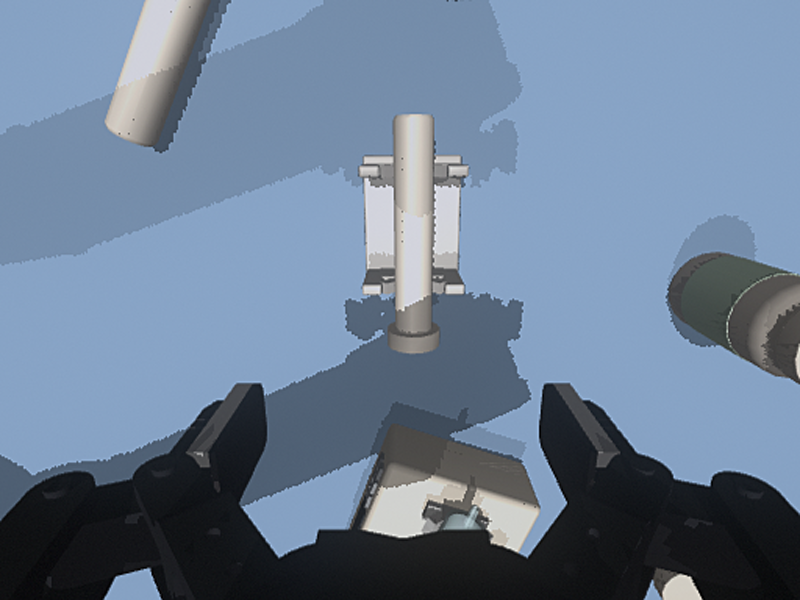

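The plunger lies vertically in the wrist picture at column ~413 (nose row 115, knob row ~343). That is 3–4 mm to the right of the top camera's estimate, so I'll descend and check from near.

>>> {"fn": "move_arm", "kwargs": {"moves": [[0,0,-0.2,0.0065,-0.027,0.03,0.0854],[0,0,-0.2,0.0065,-0.027,0.08,0.0854],[0,0,-0.2,0.0065,-0.027,0.131,0.0854],[0,0,-0.2,0.0065,-0.027,0.131,0.0854],[0,0,-0.2,0.0065,-0.027,0.131,0.0854],[0,0,-0.2,0.0065,-0.027,0.131,0.0854]]}}

```text
clock: 3.15
position: [0.4745, 0.2682, 0.1034]
ee_rot: [0.987, 0.164, 0.002, -0.0]
ft_force: [0.1, -0.1, -0.1]
grip_width: 1.0
```

```bash
python3 - <<'E'
from h import *
import cv2
goto([.4713,.2661,.036],18.85)
p=cams.camera_params("wrist");im=cams.camera("wrist")
n=np.array([.4484,.3333,.055]);d=np.array([-.3231,.9464,0])
print(proj("wrist",[n,n-d*.155,n-.071*d],p).round(1)*1.5625)
cv2.imwrite("pics/w2.png",cv2.resize(im[:,:,::-1],(800,600),interpolation=cv2.INTER_CUBIC))
E
```

```text
t 3.15 pos [0.4745 0.2682 0.1034] head 18.83 joints [ 0.14  0.4  -0.88  1.79  0.35  1.11 -0.53] F [ 0.1 -0.1 -0.1] T [ 0.03 -0.01 -0.01]
turn [-0.01 -0.21 -0.02] shift [-0.004   0.001   0.0674]
[[391.40625 169.0625 ]
 [393.75    497.34375]
 [392.5     337.5    ]]
```

View pics/w2.png

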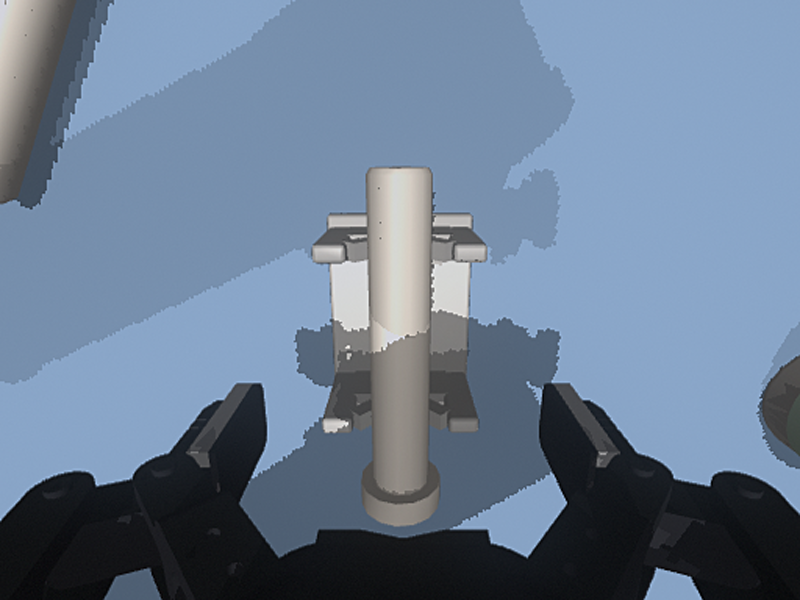

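Nose at (399,168), knob at (400,500) and the finger mid-plane at ~401, so it is centred within about 0.6 mm. I'll descend and grip.

>>> {"fn": "move_arm", "kwargs": {"moves": [[0,-0.2,0,-0.0007,0.001,0.03,0.0854],[0,-0.2,0,-0.0007,0.001,0.05,0.0854],[0,-0.2,0,-0.0007,0.001,0.067,0.0854],[0,-0.2,0,-0.0007,0.001,0.067,0.0854],[0,-0.2,0,-0.0007,0.001,0.067,0.0854],[0,-0.2,0,-0.0007,0.001,0.067,0.05],[0,-0.2,0,-0.0007,0.001,0.067,0.038],[0,-0.2,0,-0.0007,0.001,0.067,0.034],[0,-0.2,0,-0.0007,0.001,0.067,0.032],[0,-0.2,0,-0.0007,0.001,0.067,0.031]], "grip_force": 50}}

```text
clock: 4.2
position: [0.4726, 0.2667, 0.0338]
ee_rot: [0.986, 0.164, -0.002, 0.0]
ft_force: [0.5, 1.3, 0.7]
grip_width: 0.362
```

>>> {"fn": "move_arm", "kwargs": {"moves": [[0,0,0,0,0,0,0.025],[0,0,0,0,0,0,0.02],[0,0,0,0,0,0,0.015],[0,0,0,0,0,0,0.015],[0,0,0,0,0,0,0.015],[0,0,0,0,0,0,0.015]]}}

```text
clock: 4.8
position: [0.4735, 0.2671, 0.0342]
ee_rot: [0.986, 0.164, -0.001, -0.0]
ft_force: [5.1, 1.0, 2.4]
grip_width: 0.295
```

```bash
python3 - <<'E'
from h import *
goto([.4713,.2661,.036],18.85)
E
```

```text
t 4.8 pos [0.4735 0.2671 0.0342] head 18.88 joints [ 0.09  0.5  -0.83  1.84  0.43  1.   -0.59] F [5.1 1.  2.4] T [ 0.35 -1.08  0.02]
turn [-0.02  0.08  0.03] shift [-0.0024  0.0002 -0.0018]
```

>>> {"fn": "move_arm", "kwargs": {"moves": [[0,0,0,0,0,-0.02,0.015],[0,0,0,0,0,-0.06,0.015],[0,0,0,0,0,-0.1,0.015],[0,0,0,0,0,-0.14,0.015],[0,0,0,0,0,-0.17,0.015],[0,0,0,0,0,-0.17,0.015],[0,0,0,0,0,-0.17,0.015],[0,0,0,0,0,-0.17,0.015]]}}

```text
clock: 5.6
position: [0.4722, 0.2662, 0.2019]
ee_rot: [0.986, 0.164, -0.003, 0.001]
ft_force: [-0.4, 0.2, -1.7]
grip_width: 0.294
```

```bash
python3 - <<'E'
from h import *
import cv2
goto([.572,-.125,.20],-0.9)
im=cams.camera("wrist")
cv2.imwrite("pics/w3.png",cv2.resize(im[:,:,::-1],(800,600),interpolation=cv2.INTER_CUBIC))
E
```

```text
t 5.6 pos [0.4722 0.2662 0.2019] head 18.9 joints [ 0.2   0.3  -0.93  1.68  0.25  1.29 -0.45] F [-0.4  0.2 -1.7] T [ 0.02  0.01 -0.05]
turn [ 0.09  0.36 19.8 ] shift [-0.0323  0.4024  0.0024]
```

View pics/w3.png

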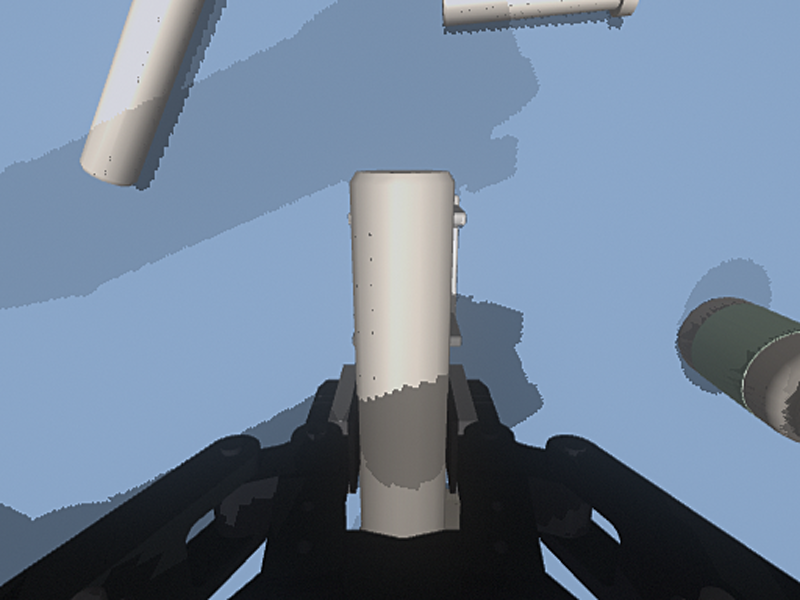

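Lift was clean: the plunger sits symmetric in the jaws, nose centre at (402,172). Next I'll carry it over to the pump.

>>> {"fn": "move_arm", "kwargs": {"moves": [[0.1,0.35,19.8,-0.0323,0.4024,0.0,0.015],[0.1,0.35,19.8,-0.0323,0.4024,0.0,0.015],[0.1,0.35,19.8,-0.0323,0.4024,0.0,0.015],[0.1,0.35,19.8,-0.0323,0.4024,0.0,0.015],[0.1,0.35,19.8,-0.0323,0.4024,0.0,0.015],[0.1,0.35,19.8,-0.0323,0.4024,0.0,0.015],[0.1,0.35,19.8,-0.0323,0.4024,0.0,0.015],[0.1,0.35,19.8,-0.0323,0.4024,0.0,0.015],[0.1,0.35,19.8,-0.0323,0.4024,0.0,0.015],[0.1,0.35,19.8,-0.0323,0.4024,0.0,0.015]]}}

```text
clock: 6.65
position: [0.5722, -0.1257, 0.202]
ee_rot: [1.0, -0.009, -0.0, -0.001]
ft_force: [-0.4, 0.8, -1.6]
grip_width: 0.295
```

>>> {"fn": "move_arm", "kwargs": {"moves": [[0,0,0,0,0,0,0.015],[0,0,0,0,0,0,0.015],[0,0,0,0,0,0,0.015]]}}

```text
clock: 6.95
position: [0.5728, -0.1228, 0.2038]
ee_rot: [1.0, -0.007, 0.001, -0.001]
ft_force: [0.6, -0.2, -0.9]
grip_width: 0.294
```

```bash
python3 - <<'E'
from h import *
import cv2
goto([.572,-.125,.076],-0.9)
p=cams.camera_params("wrist");im=cams.camera("wrist")
m=np.array([.5733,-.040,.095]);d=np.array([.0157,.9999,0])
print(proj("wrist",[m,m+.115*d],p).round(1)*1.5625)
cv2.imwrite("pics/w4.png",cv2.resize(im[:,:,::-1],(800,600),interpolation=cv2.INTER_CUBIC))
E
```

```text
t 6.95 pos [ 0.5728 -0.1228  0.2038] head -0.78 joints [ 0.67  0.33 -0.66  1.58  0.21  1.3  -0.03] F [ 0.6 -0.2 -0.9] T [0.   0.03 0.02]
turn [-0.09 -0.14  0.12] shift [-0.0011  0.0024  0.1278]
[[ 399.84375  139.6875 ]
 [ 399.84375 -139.21875]]
```

View pics/w4.png

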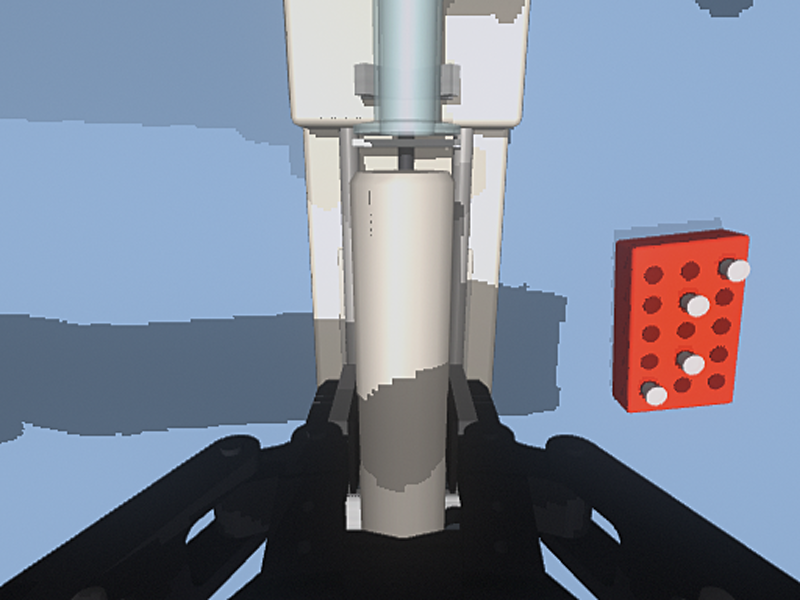

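Barrel axis at column ~408 (flange ~356–460, row ~130) and nose at column 402.5. So the barrel is about 3 mm to +x of the top camera's estimate, consistent with the same bias seen at the rest. I'll descend short of the mouth and look again.

>>> {"fn": "move_arm", "kwargs": {"moves": [[-0.1,-0.15,0.1,0.003,0.0045,0.03,0.015],[-0.1,-0.15,0.1,0.003,0.0045,0.06,0.015],[-0.1,-0.15,0.1,0.003,0.0045,0.09,0.015],[-0.1,-0.15,0.1,0.003,0.0045,0.115,0.015],[-0.1,-0.15,0.1,0.003,0.0045,0.129,0.015],[-0.1,-0.15,0.1,0.003,0.0045,0.129,0.015],[-0.1,-0.15,0.1,0.003,0.0045,0.129,0.015],[-0.1,-0.15,0.1,0.003,0.0045,0.129,0.015],[-0.1,-0.15,0.1,0.003,0.0045,0.129,0.015]]}}

```text
clock: 7.9
position: [0.5769, -0.1288, 0.0761]
ee_rot: [1.0, -0.009, 0.001, 0.0]
ft_force: [0.7, -0.1, -0.9]
grip_width: 0.298
```

```bash
python3 - <<'E'
from h import *
import cv2
goto([.575,-.125,.0742],-0.9)
p=cams.camera_params("wrist");im=cams.camera("wrist")
m=np.array([.5733,-.040,.095]);d=np.array([.0157,.9999,0])
print(((proj("wrist",[m,m+.06*d],p)-[170,0])*4).round(0), p["xyz"])
cv2.imwrite("pics/w5.png",cv2.resize(im[0:150,170:350,::-1],None,fx=4,fy=4,interpolation=cv2.INTER_CUBIC))
s=cams.camera("side")[:,:,::-1]
q=proj("side",[m])[0];print("side mouth",q)
cv2.imwrite("pics/s5.png",cv2.resize(s[int(q[1])-60:int(q[1])+60,int(q[0])-80:int(q[0])+80],None,fx=5,fy=5,interpolation=cv2.INTER_CUBIC))
E
```

```text
t 7.9 pos [ 0.5769 -0.1288  0.0761] head -1.01 joints [ 0.64  0.47 -0.62  1.7   0.3   1.07 -0.09] F [ 0.7 -0.1 -0.9] T [ 0.01 -0.01  0.02]
turn [ 0.05 -0.1  -0.11] shift [-0.002  -0.0037  0.0019]
[[ 293.  252.]
 [ 281. -554.]] [ 0.57818209 -0.05283622  0.21923083]
side mouth [309.27108365 224.49346096]
```

View pics/w5.png

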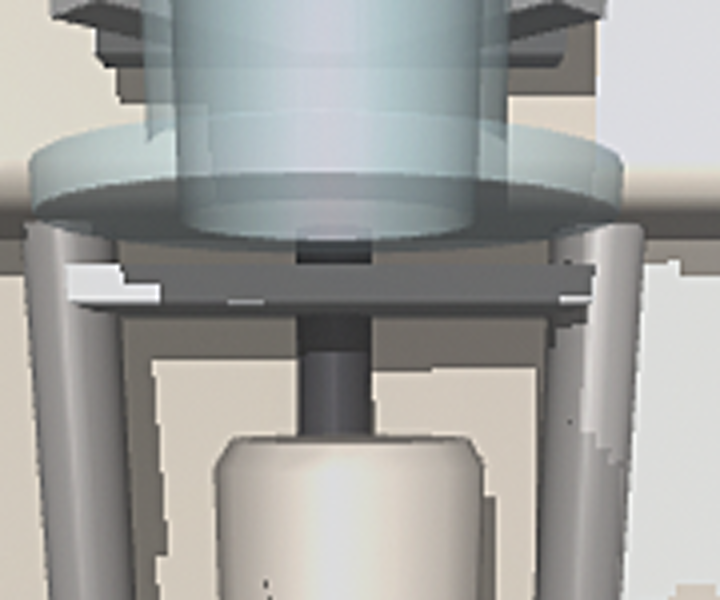

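View pics/s5.png

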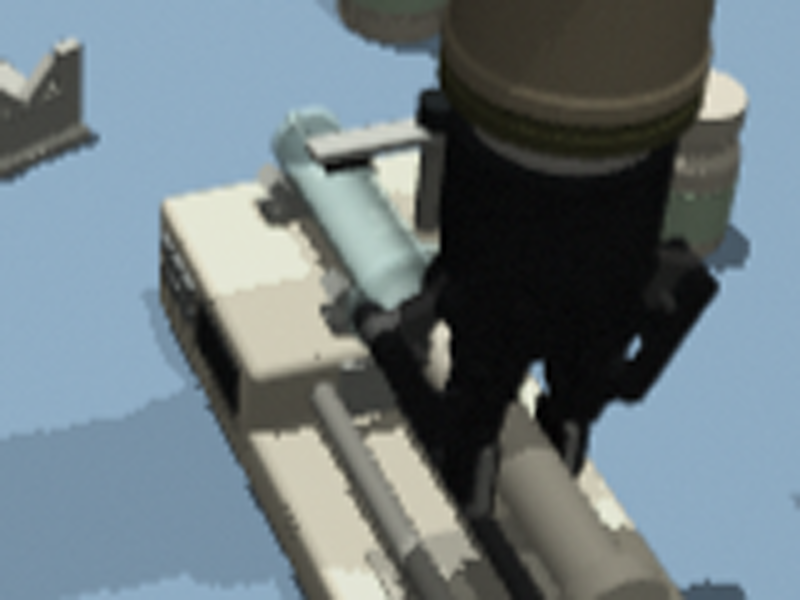

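Wrist crop: the bore mouth is centred at column ~328 and the plunger at ~349, so the barrel is 2 mm to −x. The rods' midpoint (~336) agrees. The gap is about 18 mm, with nose face at row 437 and mouth at ~215. I'll align, then feel my way in.

>>> {"fn": "move_arm", "kwargs": {"moves": [[0,-0.1,0,-0.002,0.0,0.0019,0.015],[0,-0.1,0,-0.002,-0.004,0.0019,0.015],[0,-0.1,0,-0.002,-0.008,0.0019,0.015],[0,-0.1,0,-0.002,-0.012,0.0019,0.015],[0,-0.1,0,-0.002,-0.012,0.0019,0.015],[0,-0.1,0,-0.002,-0.012,0.0019,0.015],[0,-0.1,0,-0.002,-0.012,0.0019,0.015]], "grip_force": 40}}

```text
clock: 8.7
position: [0.5743, -0.1168, 0.0729]
ee_rot: [1.0, -0.009, -0.001, 0.0]
ft_force: [0.1, -0.0, -1.1]
grip_width: 0.293
```

```bash
python3 - <<'E'
from h import *
import cv2
goto([.575,-.117,.0742],-0.9)
im=cams.camera("wrist")
cv2.imwrite("pics/w6.png",cv2.resize(im[20:170,170:350,::-1],None,fx=4,fy=4,interpolation=cv2.INTER_CUBIC))
E
```

```text
t 8.7 pos [ 0.5743 -0.1168  0.0729] head -1.01 joints [ 0.62  0.46 -0.62  1.71  0.3   1.07 -0.11] F [ 0.1 -0.  -1.1] T [ 0.03 -0.02 -0.03]
turn [ 0.02  0.11 -0.11] shift [ 0.0007  0.0002 -0.0013]
```

View pics/w6.png

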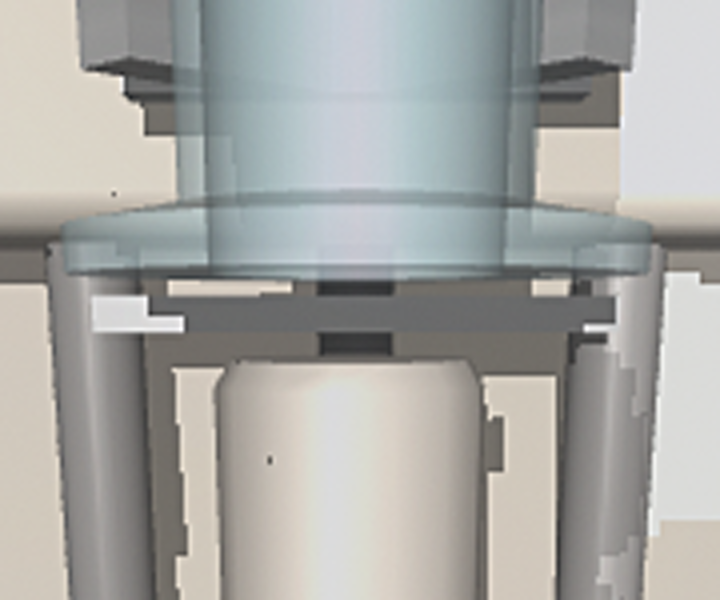

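Gap is about 8 mm; barrel centre at column 357 against the plunger's 349, so 0.7 mm to go in +x. I'll check the noise of the pose reading before correcting z.

```bash
python3 - <<'E'
from h import *
P=[];F=[]
for i in range(8):
    cams.camera("top");o=manip.get_obs();P.append(o["position"]);F.append(o["ft_force"])
print(np.mean(P,0),np.std(P,0),np.mean(F,0),np.std(F,0))
E
```

```text
[ 0.57433151 -0.11674195  0.07284618] [1.08971857e-05 7.16350351e-05 9.78044837e-06] [ 0.19915094 -0.19321402 -1.63839326] [0.35214247 0.47975746 0.64763417]
```

>>> {"fn": "move_arm", "kwargs": {"moves": [[0,0.1,0,0.0007,0,-0.0013,0.015],[0,0.1,0,0.0007,-0.001,-0.0013,0.015],[0,0.1,0,0.0007,-0.003,-0.0013,0.015],[0,0.1,0,0.0007,-0.005,-0.0013,0.015],[0,0.1,0,0.0007,-0.005,-0.0013,0.015]]}}

```text
clock: 9.65
position: [0.5751, -0.1111, 0.0742]
ee_rot: [1.0, -0.008, -0.0, 0.0]
ft_force: [0.5, 1.0, -1.3]
grip_width: 0.292
```

```bash
python3 - <<'E'
from h import *
goto([.575,-.117,.0742],-0.9)
E
```

```text
t 9.65 pos [ 0.5751 -0.1111  0.0742] head -0.97 joints [ 0.62  0.46 -0.63  1.71  0.3   1.07 -0.12] F [ 0.5  1.  -1.3] T [-0.04 -0.02 -0.01]
turn [ 0.    0.01 -0.07] shift [-0.      0.0059 -0.    ]
```

Pose is right. Feeling forward.

>>> {"fn": "move_arm", "kwargs": {"moves": [[0,0,0,0,-0.001,0,0.015],[0,0,0,0,-0.002,0,0.015],[0,0,0,0,-0.003,0,0.015],[0,0,0,0,-0.004,0,0.015],[0,0,0,0,-0.004,0,0.015]]}}

```text
clock: 10.15
position: [0.5752, -0.1074, 0.0742]
ee_rot: [1.0, -0.009, -0.0, 0.0]
ft_force: [0.3, -0.1, -1.4]
grip_width: 0.295
```

>>> {"fn": "move_arm", "kwargs": {"moves": [[0,0,0,0,-0.001,0,0.015],[0,0,0,0,-0.002,0,0.015],[0,0,0,0,-0.003,0,0.015],[0,0,0,0,-0.003,0,0.015]]}}

```text
clock: 10.55
position: [0.5753, -0.1044, 0.0741]
ee_rot: [1.0, -0.009, -0.0, 0.0]
ft_force: [-0.8, -0.2, -1.4]
grip_width: 0.293
```

>>> {"fn": "move_arm", "kwargs": {"moves": [[0,0,0,0,-0.001,0,0.015],[0,0,0,0,-0.002,0,0.015],[0,0,0,0,-0.003,0,0.015],[0,0,0,0,-0.003,0,0.015]]}}

```text
clock: 10.95
position: [0.5753, -0.1014, 0.0742]
ee_rot: [1.0, -0.009, -0.0, 0.0]
ft_force: [0.1, -0.3, -0.9]
grip_width: 0.292
```

>>> {"fn": "move_arm", "kwargs": {"moves": [[0,0,0,0,-0.001,0,0.015],[0,0,0,0,-0.002,0,0.015],[0,0,0,0,-0.003,0,0.015],[0,0,0,0,-0.004,0,0.015],[0,0,0,0,-0.004,0,0.015]]}}

```text
clock: 11.45
position: [0.5754, -0.0974, 0.0741]
ee_rot: [1.0, -0.009, -0.0, 0.0]
ft_force: [-1.0, 0.4, -1.2]
grip_width: 0.295
```

```bash
python3 - <<'E'
from h import *
import cv2
goto([.575,-.085,.0742],-0.9)
im=cams.camera("wrist")
cv2.imwrite("pics/w7.png",cv2.resize(im[20:190,170:350,::-1],None,fx=3.5,fy=3.5,interpolation=cv2.INTER_CUBIC))
E
```

```text
t 11.45 pos [ 0.5754 -0.0974  0.0741] head -0.99 joints [ 0.6   0.46 -0.63  1.72  0.3   1.06 -0.15] F [-1.   0.4 -1.2] T [ 0.06 -0.04  0.01]
turn [ 0.01  0.01 -0.09] shift [-0.0006 -0.0124 -0.0001]
```

No force at all; the nose should be about 11 mm in. I'll go on in stages to TCP y ≈ −0.054, which is halfway with the pads 4 mm clear of the flange.

>>> {"fn": "move_arm", "kwargs": {"moves": [[0,0,0,-0.0002,-0.002,0,0.015],[0,0,0,-0.0002,-0.004,0,0.015],[0,0,0,-0.0002,-0.006,0,0.015],[0,0,0,-0.0002,-0.008,0,0.015],[0,0,0,-0.0002,-0.01,0,0.015],[0,0,0,-0.0002,-0.01,0,0.015]]}}

```text
clock: 12.1
position: [0.5754, -0.0872, 0.0742]
ee_rot: [1.0, -0.009, -0.0, 0.0]
ft_force: [-0.2, 0.8, -1.3]
grip_width: 0.296
```

>>> {"fn": "move_arm", "kwargs": {"moves": [[0,0,0,0,-0.002,0,0.015],[0,0,0,0,-0.004,0,0.015],[0,0,0,0,-0.006,0,0.015],[0,0,0,0,-0.008,0,0.015],[0,0,0,0,-0.01,0,0.015],[0,0,0,0,-0.01,0,0.015]]}}

```text
clock: 12.7
position: [0.5755, -0.0772, 0.0742]
ee_rot: [1.0, -0.009, -0.0, 0.0]
ft_force: [-0.1, -0.7, -1.1]
grip_width: 0.294
```

```bash
python3 - <<'E'
from h import *
goto([.5755,-.054,.0742],-0.9)
E
```

```text
t 12.7 pos [ 0.5755 -0.0772  0.0742] head -0.97 joints [ 0.57  0.45 -0.64  1.73  0.3   1.06 -0.18] F [-0.1 -0.7 -1.1] T [ 0.01  0.02 -0.02]
turn [ 0.01  0.01 -0.07] shift [-0.0004 -0.0232 -0.    ]
```

>>> {"fn": "move_arm", "kwargs": {"moves": [[0,0,0,0,-0.002,0,0.015],[0,0,0,0,-0.004,0,0.015],[0,0,0,0,-0.006,0,0.015],[0,0,0,0,-0.008,0,0.015],[0,0,0,0,-0.01,0,0.015],[0,0,0,0,-0.012,0,0.015],[0,0,0,0,-0.012,0,0.015]]}}

```text
clock: 13.4
position: [0.5757, -0.0652, 0.0742]
ee_rot: [1.0, -0.009, -0.0, 0.0]
ft_force: [0.1, 0.8, -1.2]
grip_width: 0.294
```

```bash
python3 - <<'E'
from h import *
import cv2
goto([.5755,-.054,.0742],-0.9)
im=cams.camera("wrist")
cv2.imwrite("pics/w8.png",cv2.resize(im[:,130:390,::-1],None,fx=2,fy=1.5,interpolation=cv2.INTER_CUBIC))
p=cams.camera_params("wrist")
print(proj("wrist",[[.574,-.0385,.122],[.574,-.0385,.095]],p))
E
```

```text
t 13.4 pos [ 0.5757 -0.0652  0.0742] head -0.97 joints [ 0.56  0.45 -0.64  1.73  0.3   1.06 -0.2 ] F [ 0.1  0.8 -1.2] T [-0.01  0.03 -0.  ]
turn [ 0.01  0.01 -0.07] shift [-0.0004 -0.0112 -0.    ]
[[250.42581677 244.64153313]
 [251.77940371 215.91235954]]
```

>>> {"fn": "move_arm", "kwargs": {"moves": [[0,0,0,-0.0003,-0.002,0,0.015],[0,0,0,-0.0003,-0.004,0,0.015],[0,0,0,-0.0003,-0.006,0,0.015],[0,0,0,-0.0003,-0.008,0,0.015],[0,0,0,-0.0003,-0.0095,0,0.015],[0,0,0,-0.0003,-0.0095,0,0.015],[0,0,0,-0.0003,-0.0095,0,0.015]]}}

```text
clock: 14.15
position: [0.5756, -0.0562, 0.0741]
ee_rot: [1.0, -0.009, -0.0, 0.0]
ft_force: [-0.2, 0.1, -1.9]
grip_width: 0.297
```

```bash
python3 - <<'E'
from h import *
import cv2
goto([.5755,-.054,.0742],-0.9)
im=cams.camera("wrist")
cv2.imwrite("pics/w8.png",cv2.resize(im[:,130:390,::-1],None,fx=3,fy=1.56,interpolation=cv2.INTER_CUBIC))
E
```

```text
t 14.15 pos [ 0.5756 -0.0562  0.0741] head -1.0 joints [ 0.54  0.45 -0.65  1.73  0.3   1.06 -0.22] F [-0.2  0.1 -1.9] T [0.04 0.02 0.03]
turn [ 0.02  0.01 -0.1 ] shift [-0.0001 -0.0022 -0.0001]
```

View pics/w8.png

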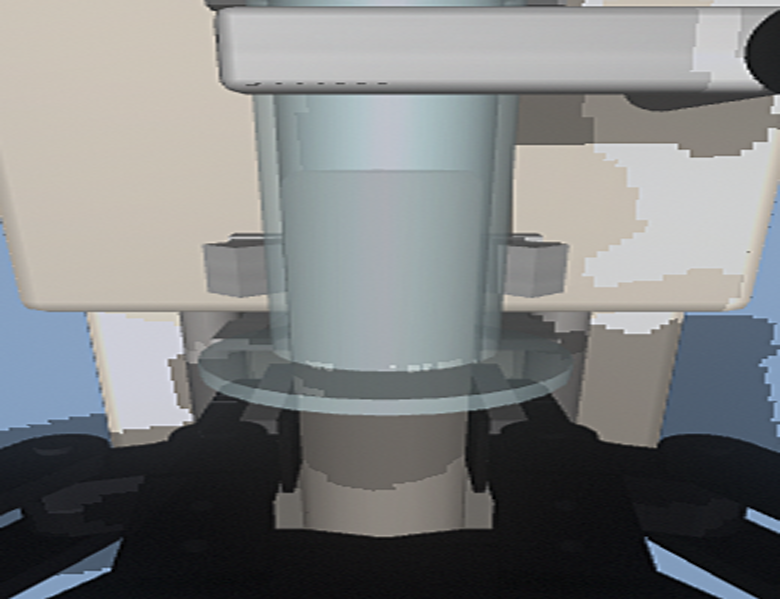

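The nose is visible inside the glass at row 170, well past the flange, and the pads are short of the flange with no contact force. Letting go.

>>> {"fn": "move_arm", "kwargs": {"moves": [[0,0,0,0,0,0,0.03],[0,0,0,0,0,0,0.05],[0,0,0,0,0,0,0.07],[0,0,0,0,0,0,0.08],[0,0,0,0,0,0,0.08],[0,0,0,0,0,0,0.08],[0,0,0,0,0,0,0.08],[0,0,0,0,0,0,0.08]]}}

```text
clock: 15.0
position: [0.5756, -0.0561, 0.0741]
ee_rot: [1.0, -0.009, -0.0, 0.0]
ft_force: [0.7, -0.4, 0.4]
grip_width: 0.939
```

```bash
python3 - <<'E'
from h import *
goto([.5742,-.1345,.068],-0.9)
E
```

```text
t 15.0 pos [ 0.5756 -0.0561  0.0741] head -1.0 joints [ 0.54  0.45 -0.65  1.73  0.3   1.06 -0.22] F [ 0.7 -0.4  0.4] T [-0.06 -0.01  0.06]
turn [ 0.01  0.01 -0.1 ] shift [-0.      0.0784  0.0062]
```

>>> {"fn": "move_arm", "kwargs": {"moves": [[0,0,0,0,0.015,0,0.08],[0,0,0,0,0.03,0,0.08],[0,0,0,0,0.05,0,0.08],[0,0,0,0,0.07,0,0.08],[0,0,0,0,0.078,0,0.08],[0,0,0,0,0.078,0.003,0.08],[0,0,0,0,0.078,0.006,0.08],[0,0,0,0,0.078,0.006,0.08],[0,0,0,0,0.078,0.006,0.08]]}}

```text
clock: 15.9
position: [0.5743, -0.133, 0.0681]
ee_rot: [1.0, -0.008, -0.0, -0.0]
ft_force: [0.2, 0.7, 0.5]
grip_width: 0.935
```

```bash
python3 - <<'E'
from h import *
import cv2
goto([.5742,-.1345,.068],-0.9)
p=cams.camera_params("wrist");im=cams.camera("wrist");cv2.imwrite("pics/w9.png",im[:,:,::-1])
# plunger brightness edges per row: columns extents around centre
g=cv2.cvtColor(im,cv2.COLOR_RGB2GRAY).astype(int)
print("col 257 rows:",[(r,int(g[r,257])) for r in range(150,384,6)])
for r in range(150,384,12): print(r, g[r,200:316:4].tolist())
k=np.array([.574,-.1335,.089])
d=np.array([.0157,.9999,0])
print(proj("wrist",[k-.006*d,k+.006*d,k+.006*d+[0,0,.019],k-.006*d+[0,0,.019],k+[.019,0,0],k-[.019,0,0]],p).round(1))
E
```

```text
t 15.9 pos [ 0.5743 -0.133   0.0681] head -0.91 joints [ 0.64  0.47 -0.61  1.71  0.31  1.06 -0.09] F [0.2 0.7 0.5] T [0.03 0.02 0.01]
turn [-0.01  0.02 -0.01] shift [-0.      0.0015  0.0001]
col 257 rows: [(150, 207), (156, 207), (162, 206), (168, 206), (174, 204), (180, 205), (186, 206), (192, 205), (198, 204), (204, 205), (210, 205), (216, 204), (222, 204), (228, 202), (234, 203), (240, 202), (246, 108), (252, 109), (258, 109), (264, 108), (270, 107), (276, 105), (282, 80), (288, 80), (294, 105), (300, 105), (306, 106), (312, 105), (318, 49), (324, 47), (330, 49), (336, 48), (342, 47), (348, 22), (354, 21), (360, 20), (366, 18), (372, 17), (378, 16)]
150 [119, 87, 107, 102, 192, 193, 197, 146, 168, 179, 201, 198, 204, 206, 206, 204, 200, 196, 191, 183, 171, 162, 135, 82, 191, 191, 191, 193, 94]
162 [124, 94, 108, 101, 191, 191, 195, 144, 168, 180, 195, 199, 204, 205, 207, 204, 199, 195, 191, 181, 169, 158, 132, 93, 192, 192, 191, 196, 103]
174 [125, 102, 110, 104, 193, 191, 194, 140, 167, 179, 189, 199, 203, 206, 207, 203, 199, 195, 189, 180, 169, 155, 128, 104, 191, 191, 191, 105,
[... 1682 characters left out ...]
90, 80, 100, 126, 125, 127, 126, 126, 125, 126, 128, 38, 48, 49, 37, 126, 125, 126, 127, 126, 126, 127, 128, 102, 74, 87, 93]
342 [84, 19, 25, 22, 25, 23, 23, 24, 23, 21, 19, 33, 68, 40, 50, 47, 42, 48, 26, 20, 24, 22, 24, 23, 24, 24, 23, 25, 29]
354 [19, 22, 21, 20, 18, 21, 19, 22, 19, 18, 21, 20, 23, 22, 20, 20, 20, 17, 20, 20, 23, 19, 20, 20, 21, 23, 19, 19, 22]
366 [18, 18, 17, 19, 17, 19, 18, 18, 17, 20, 19, 18, 18, 15, 17, 17, 16, 17, 17, 17, 19, 16, 17, 17, 18, 17, 17, 20, 20]
378 [13, 15, 12, 15, 16, 17, 14, 16, 16, 13, 13, 17, 14, 14, 16, 11, 15, 15, 14, 15, 14, 14, 15, 15, 14, 15, 15, 15, 15]
[[256.4 282.4]
 [256.3 259.6]
 [256.2 284.1]
 [256.2 309.6]
 [297.5 270.6]
 [215.3 271.8]]
```

By pixel code the knob's front edge is at row ~291, rear edge ~315 and centre column ~258 — centred, knob middle about 1.5 mm behind the TCP. Shift back and take hold.

>>> {"fn": "move_arm", "kwargs": {"moves": [[0,0,0,0,0.0015,0,0.07],[0,0,0,0,0.0015,0,0.055],[0,0,0,0,0.0015,0,0.047],[0,0,0,0,0.0015,0,0.044],[0,0,0,0,0.0015,0,0.042],[0,0,0,0,0.0015,0,0.04],[0,0,0,0,0.0015,0,0.03],[0,0,0,0,0.0015,0,0.025],[0,0,0,0,0.0015,0,0.025],[0,0,0,0,0.0015,0,0.025]], "grip_force": 60}}

```text
clock: 16.95
position: [0.5742, -0.1356, 0.0682]
ee_rot: [1.0, -0.009, -0.0, 0.0]
ft_force: [-0.4, 0.0, 1.8]
grip_width: 0.421
```

```bash
cat >> h.py <<'E'
def avg(n=4):
    F=[];T=[]
    for i in range(n): cams.camera("top");o=manip.get_obs();F.append(o["ft_force"]);T.append(o["torque"])
    print("F",np.mean(F,0).round(2),"T",np.mean(T,0).round(3),"grip",round(float(o["grip_width"]),3),"pos",o["position"].round(4),"t",round(o["clock"],2))
E
python3 -c "
from h import *
avg(6)"
```

```text
F [ 0.01 -0.4   1.54] T [-0.004  0.008  0.042] grip 0.42 pos [ 0.5742 -0.1356  0.0682] t 17.25
```

Knob held (36 mm reading, Fz +1.5). Ease it up while reading the force.

>>> {"fn": "move_arm", "kwargs": {"moves": [[0,0,0,0,0,-0.001,0.025],[0,0,0,0,0,-0.002,0.025],[0,0,0,0,0,-0.003,0.025],[0,0,0,0,0,-0.003,0.025]]}}

```text
clock: 17.65
position: [0.5741, -0.1356, 0.0711]
ee_rot: [1.0, -0.009, -0.0, 0.0]
ft_force: [0.0, -0.1, -1.8]
grip_width: 0.42
```

```bash
python3 -c "
from h import *
avg(6)"
```

```text
F [ 0.01  0.3  -1.35] T [-0.117  0.015 -0.002] grip 0.422 pos [ 0.5741 -0.1356  0.0711] t 17.95
```

>>> {"fn": "move_arm", "kwargs": {"moves": [[0,0,0,0,0,-0.001,0.025],[0,0,0,0,0,-0.002,0.025],[0,0,0,0,0,-0.002,0.025]]}}

```text
clock: 18.25
position: [0.5743, -0.1357, 0.0733]
ee_rot: [1.0, -0.009, 0.0, 0.0]
ft_force: [-0.4, -0.7, -2.3]
grip_width: 0.417
```

```bash
python3 -c "
from h import *
avg(6)"
```

```text
F [ 0.5  -0.06 -1.65] T [-0.111 -0.018 -0.033] grip 0.42 pos [ 0.5742 -0.1356  0.0732] t 18.55
```

The plunger is carried with little bore contact, but it keeps its sag tilt in the grip. I'll turn it about tool x by about −1.6° to level it.

>>> {"fn": "move_arm", "kwargs": {"moves": [[-0.5,0,0,0,0,0,0.025],[-1.0,0,0,0,0,0,0.025],[-1.6,0,0,0,0,0,0.025],[-1.6,0,0,0,0,0,0.025]]}}

```text
clock: 18.95
position: [0.5743, -0.135, 0.0733]
ee_rot: [1.0, -0.008, -0.0, 0.014]
ft_force: [-0.1, 0.1, -2.4]
grip_width: 0.42
```

```bash
python3 -c "
from h import *
avg(8)
goto([.574,-.0855,.0742],-0.9)"
```

```text
F [ 0.13  0.46 -1.15] T [ 0.018 -0.003  0.015] grip 0.421 pos [ 0.5742 -0.1356  0.0731] t 19.35
t 19.35 pos [ 0.5742 -0.1356  0.0731] head -1.01 joints [ 0.63  0.46 -0.61  1.71  0.33  1.07 -0.11] F [-0.4  1.  -1.2] T [ 0.07 -0.02  0.04]
turn [ 1.61  0.01 -0.11] shift [-0.0011 -0.0501 -0.0025]
```

The torque shows the nose now lightly resting below, so in-line lies a bit back from that. I'll ease +0.5° and advance 10 mm, compensating for the tilt.

>>> {"fn": "move_arm", "kwargs": {"moves": [[0.5,0,0,0,0,0,0.025],[0.5,0,0,0,-0.002,0,0.025],[0.5,0,0,0,-0.004,-0.0001,0.025],[0.5,0,0,0,-0.006,-0.0001,0.025],[0.5,0,0,0,-0.008,-0.0002,0.025],[0.5,0,0,0,-0.01,-0.0003,0.025],[0.5,0,0,0,-0.01,-0.0003,0.025]]}}

```text
clock: 20.05
position: [0.5744, -0.1251, 0.0732]
ee_rot: [1.0, -0.008, -0.0, 0.01]
ft_force: [-0.1, -0.1, -1.7]
grip_width: 0.422
```

```bash
python3 -c "
from h import *
avg(6)"
```

```text
F [ 0.01 -0.2  -1.49] T [-0.051  0.007  0.013] grip 0.421 pos [ 0.5744 -0.1257  0.0732] t 20.35
```

Free running. Continue.

>>> {"fn": "move_arm", "kwargs": {"moves": [[0,0,0,0,-0.002,0,0.025],[0,0,0,0,-0.004,-0.0001,0.025],[0,0,0,0,-0.006,-0.0001,0.025],[0,0,0,0,-0.008,-0.0002,0.025],[0,0,0,0,-0.01,-0.0002,0.025],[0,0,0,0,-0.012,-0.0002,0.025],[0,0,0,0,-0.012,-0.0002,0.025]]}}

```text
clock: 21.05
position: [0.5746, -0.1132, 0.0732]
ee_rot: [1.0, -0.008, -0.0, 0.01]
ft_force: [-0.0, -0.5, -1.3]
grip_width: 0.42
```

```bash
python3 -c "
from h import *
avg(6)"
```

```text
F [ 0.16  0.21 -1.25] T [-0.031  0.033 -0.023] grip 0.419 pos [ 0.5746 -0.1137  0.0731] t 21.35
```

>>> {"fn": "move_arm", "kwargs": {"moves": [[0,0,0,0,-0.002,0,0.025],[0,0,0,0,-0.004,-0.0001,0.025],[0,0,0,0,-0.006,-0.0001,0.025],[0,0,0,0,-0.008,-0.0002,0.025],[0,0,0,0,-0.01,-0.0002,0.025],[0,0,0,0,-0.01,-0.0002,0.025]]}}

```text
clock: 21.95
position: [0.5748, -0.1031, 0.0732]
ee_rot: [1.0, -0.008, -0.0, 0.01]
ft_force: [0.6, -0.2, -2.4]
grip_width: 0.424
```

```bash
python3 -c "
from h import *
avg(6)"
```

```text
F [-0.11  0.12 -1.58] T [-0.083 -0.003 -0.002] grip 0.421 pos [ 0.5748 -0.1037  0.0731] t 22.25
```

>>> {"fn": "move_arm", "kwargs": {"moves": [[0,0,0,0,-0.002,0,0.025],[0,0,0,0,-0.004,-0.0001,0.025],[0,0,0,0,-0.006,-0.0001,0.025],[0,0,0,0,-0.008,-0.0002,0.025],[0,0,0,0,-0.01,-0.0002,0.025],[0,0,0,0,-0.01,-0.0002,0.025]]}}

```text
clock: 22.85
position: [0.575, -0.0931, 0.0732]
ee_rot: [1.0, -0.008, -0.0, 0.01]
ft_force: [0.2, 0.2, -0.9]
grip_width: 0.425
```

```bash
python3 -c "
from h import *
avg(6)"
```

```text
F [ 0.08 -0.09 -1.3 ] T [-0.082  0.016 -0.004] grip 0.421 pos [ 0.5749 -0.0937  0.0731] t 23.15
```

>>> {"fn": "move_arm", "kwargs": {"moves": [[0,0,0,0,-0.002,0,0.025],[0,0,0,0,-0.004,-0.0001,0.025],[0,0,0,0,-0.006,-0.0001,0.025],[0,0,0,0,-0.008,-0.0002,0.025],[0,0,0,0,-0.01,-0.0002,0.025],[0,0,0,0,-0.01,-0.0002,0.025]]}}

```text
clock: 23.75
position: [0.5751, -0.0831, 0.0732]
ee_rot: [1.0, -0.008, -0.0, 0.01]
ft_force: [-0.5, -1.1, -1.5]
grip_width: 0.419
```

```bash
python3 -c "
from h import *
avg(6)"
```

```text
F [-0.41  0.07 -1.91] T [-0.037 -0.008 -0.014] grip 0.428 pos [ 0.5751 -0.0837  0.0731] t 24.05
```

>>> {"fn": "move_arm", "kwargs": {"moves": [[0,0,0,0,0,0,0.025],[0,0,0,0,-0.001,0,0.025],[0,0,0,0,-0.002,0,0.025],[0,0,0,0,-0.003,0,0.025],[0,0,0,0,-0.004,-0.0001,0.025],[0,0,0,0,-0.005,-0.0001,0.025]], "grip_force": 90}}

```text
clock: 24.65
position: [0.5752, -0.0785, 0.0732]
ee_rot: [1.0, -0.009, -0.0, 0.01]
ft_force: [0.6, 0.3, -1.9]
grip_width: 0.414
```

>>> {"fn": "move_arm", "kwargs": {"moves": [[0,0,0,0,-0.0005,0,0.025],[0,0,0,0,-0.001,0,0.025],[0,0,0,0,-0.0015,0,0.025],[0,0,0,0,-0.002,0,0.025]]}}

```text
clock: 25.05
position: [0.5753, -0.0766, 0.0731]
ee_rot: [1.0, -0.009, -0.0, 0.01]
ft_force: [-0.1, 0.2, -1.6]
grip_width: 0.419
```

>>> {"fn": "move_arm", "kwargs": {"moves": [[0,0,0,0,-0.0005,0,0.025],[0,0,0,0,-0.001,0,0.025]]}}

```text
clock: 25.25
position: [0.5753, -0.0756, 0.0731]
ee_rot: [1.0, -0.009, -0.0, 0.01]
ft_force: [0.7, 0.4, -1.4]
grip_width: 0.416
```

>>> {"fn": "move_arm", "kwargs": {"moves": [[0,0,0,0,-0.0005,0,0.025],[0,0,0,0,-0.001,0,0.025]]}}

```text
clock: 25.45
position: [0.5753, -0.0746, 0.0731]
ee_rot: [1.0, -0.009, -0.0, 0.01]
ft_force: [0.8, 0.5, -0.9]
grip_width: 0.417
```

>>> {"fn": "move_arm", "kwargs": {"moves": [[0,0,0,0,-0.0005,0,0.025],[0,0,0,0,-0.001,0,0.025]]}}

```text
clock: 25.65
position: [0.5753, -0.0736, 0.073]
ee_rot: [1.0, -0.009, -0.0, 0.01]
ft_force: [-0.2, -1.0, -2.0]
grip_width: 0.413
```

>>> {"fn": "move_arm", "kwargs": {"moves": [[0,0,0,0,-0.0005,0,0.025],[0,0,0,0,-0.0005,0,0.025]]}}

```text
clock: 25.85
position: [0.5753, -0.0736, 0.073]
ee_rot: [1.0, -0.009, -0.0, 0.01]
ft_force: [-0.5, -1.7, -1.5]
grip_width: 0.413
```

>>> {"fn": "move_arm", "kwargs": {"moves": [[0,0,0,0,-0.0005,0,0.025],[0,0,0,0,-0.0005,0,0.025]]}}

```text
clock: 26.05
position: [0.5752, -0.0735, 0.073]
ee_rot: [1.0, -0.009, -0.0, 0.01]
ft_force: [-0.7, -5.1, -1.2]
grip_width: 0.417
```

>>> {"fn": "move_arm", "kwargs": {"moves": [[0,0,0,0,-0.0005,0,0.025],[0,0,0,0,-0.0005,0,0.025]]}}

```text
clock: 26.25
position: [0.5752, -0.0735, 0.073]
ee_rot: [1.0, -0.009, -0.0, 0.01]
ft_force: [-0.1, -6.7, -1.3]
grip_width: 0.415
```

Bottom felt at TCP y ≈ −0.0736, as predicted (−0.0725). Build up to 12 N.

>>> {"fn": "move_arm", "kwargs": {"moves": [[0,0,0,0,-0.0005,0,0.025],[0,0,0,0,-0.0005,0,0.025],[0,0,0,0,-0.0005,0,0.025]]}}

```text
clock: 26.55
position: [0.5751, -0.0735, 0.0729]
ee_rot: [1.0, -0.009, -0.0, 0.011]
ft_force: [-1.2, -7.8, -1.7]
grip_width: 0.416
```

```bash
python3 -c "
from h import *
avg(4)"
```

```text
F [-0.45 -7.99 -2.09] T [-1.659  0.091  0.104] grip 0.412 pos [ 0.5751 -0.0735  0.073 ] t 26.75
```

>>> {"fn": "move_arm", "kwargs": {"moves": [[0,0,0,0,-0.0004,0,0.025],[0,0,0,0,-0.0008,0,0.025],[0,0,0,0,-0.0008,0,0.025]]}}

```text
clock: 27.05
position: [0.5751, -0.0735, 0.0729]
ee_rot: [1.0, -0.01, -0.0, 0.011]
ft_force: [-0.4, -9.9, -1.3]
grip_width: 0.413
```

```bash
python3 -c "
from h import *
avg(3)"
```

```text
F [ -0.85 -10.1   -1.83] T [-2.108  0.129  0.121] grip 0.416 pos [ 0.5751 -0.0735  0.0729] t 27.2
```

2.6 N/mm; add 0.8 mm and hold well over a second.

>>> {"fn": "move_arm", "kwargs": {"moves": [[0,0,0,0,-0.0004,0,0.025],[0,0,0,0,-0.0008,0,0.025],[0,0,0,0,-0.0008,0,0.025],[0,0,0,0,-0.0008,0,0.025],[0,0,0,0,-0.0008,0,0.025],[0,0,0,0,-0.0008,0,0.025],[0,0,0,0,-0.0008,0,0.025],[0,0,0,0,-0.0008,0,0.025],[0,0,0,0,-0.0008,0,0.025],[0,0,0,0,-0.0008,0,0.025]]}}

```text
clock: 28.2
position: [0.5751, -0.0735, 0.0729]
ee_rot: [1.0, -0.01, -0.0, 0.012]
ft_force: [-1.6, -12.4, -0.9]
grip_width: 0.415
```

```bash
python3 -c "
from h import *
avg(10)"
```

```text
F [ -0.63 -12.55  -1.58] T [-2.558  0.164  0.162] grip 0.419 pos [ 0.5751 -0.0735  0.0729] t 28.7
```

Seated at 12.5 N for about 1.3 s. Ease the load, let go, rise.

>>> {"fn": "move_arm", "kwargs": {"moves": [[0,0,0,0,0.0015,0,0.025],[0,0,0,0,0.003,0,0.025],[0,0,0,0,0.0035,0,0.025],[0,0,0,0,0.0035,0,0.025]]}}

```text
clock: 29.1
position: [0.5754, -0.0735, 0.0731]
ee_rot: [1.0, -0.009, -0.0, 0.01]
ft_force: [0.9, -3.5, -2.1]
grip_width: 0.417
```

>>> {"fn": "move_arm", "kwargs": {"moves": [[0,0,0,0,0,0,0.045],[0,0,0,0,0,0,0.06],[0,0,0,0,0,0,0.08],[0,0,0,0,0,0,0.08],[0,0,0,0,0,0,0.08],[0,0,0,0,0,0,0.08],[0,0,0,0,0,0,0.08]]}}

```text
clock: 29.8
position: [0.5753, -0.0735, 0.0731]
ee_rot: [1.0, -0.009, -0.0, 0.01]
ft_force: [-0.9, -0.2, 0.4]
grip_width: 0.933
```

```bash
python3 -c "
from h import *
avg(2)"
```

```text
F [0.15 0.09 0.04] T [ 0.016 -0.012  0.036] grip 0.937 pos [ 0.5753 -0.0735  0.0731] t 29.9
```

>>> {"fn": "move_arm", "kwargs": {"moves": [[0,0,0,0,0,-0.02,0.08],[0,0,0,0,0,-0.05,0.08],[0,0,0,0,0,-0.09,0.08],[0,0,0,0,0,-0.13,0.08],[0,0,0,0,0,-0.13,0.08],[0,0,0,0,0,-0.13,0.08],[0,0,0,0,0,-0.13,0.08]]}}

```text
clock: 30.6
position: [0.5748, -0.0711, 0.2019]
ee_rot: [1.0, -0.009, -0.001, 0.01]
ft_force: [-0.3, -1.0, 0.0]
grip_width: 0.939
```

```bash
python3 - <<'E'
from h import *
import cv2
goto([.575,-.0735,.2],-.9)
p=cams.camera_params("wrist");im=cams.camera("wrist");cv2.imwrite("pics/w10.png",im[:,:,::-1])
g=cv2.cvtColor(im,cv2.COLOR_RGB2GRAY).astype(int)
c=int(round(proj("wrist",[[.575,-.07,.11]],p)[0][0]))
print("col",c,[(r,int(g[r,c])) for r in range(100,330,3)])
m=np.array([.575,-.0385,.095]);d=np.array([.0157,.9999,0])
for b in(0,.028,.034,.040): print(b,proj("wrist",[m-b*d+[0,0,.0133],m-b*d+[0,0,.019],m-b*d+[0,0,.027]],p).round(1).tolist())
E
```

```text
t 30.6 pos [ 0.5748 -0.0711  0.2019] head -1.01 joints [ 0.59  0.32 -0.67  1.6   0.23  1.3  -0.14] F [-0.3 -1.   0. ] T [0.01 0.03 0.03]
turn [ 1.11  0.1  -0.11] shift [0.0003 0.0023 0.002 ]
col 257 [(100, 182), (103, 182), (106, 181), (109, 181), (112, 181), (115, 180), (118, 183), (121, 181), (124, 181), (127, 182), (130, 182), (133, 181), (136, 181), (139, 181), (142, 181), (145, 135), (148, 111), (151, 184), (154, 175), (157, 214), (160, 214), (163, 213), (166, 215), (169, 215), (172, 215), (175, 215), (178, 215), (181, 215), (184, 214), (187, 80), (190, 217), (193, 214), (196, 214), (199, 217), (202, 90), (205, 60), (208, 60), (211, 59), (214, 59), (217, 58), (220, 58), (223, 59), (226, 57), (229, 56), (232, 55), (235, 57), (238, 55), (241, 54), (244, 55), (247, 54), (250, 53), (253, 56), (256, 55), (259, 57), (262, 56), (265, 55), (268, 57), (271, 56), (274, 57), (277, 56), (280, 56), (283, 87), (286, 86), (289, 84), (292, 84), (295, 86), (298, 85), (301, 76), (304, 75), (307, 75), (310, 75), (313, 50), (316, 71), (319, 70), (322, 68), (325, 68), (328, 36)]
0 [[256.8, 153.3], [256.8, 154.7], [256.7, 156.8]]
0.028 [[256.9, 187.1], [256.9, 189.3], [256.8, 192.4]]
0.034 [[256.9, 194.1], [256.9, 196.4], [256.9, 199.7]]
0.04 [[256.9, 200.9], [256.9, 203.3], [256.9, 206.9]]
```

The knob's front edge is at row ~187 and its back edge at ~202, against 187–203 predicted for fully home. Handing in.

```bash
python3 -c "
from workcell import manip
print(manip.hand_in())"
```

```text
the job is handed in; nothing more can be done
None
```

The plunger is fully home in the barrel, and the job was handed in at 30.6 s of the 70 s allowed.

- **First stage:** I gripped the plunger about 70 mm behind its nose and lifted it from the rest. I put its nose in the barrel mouth with no measurable contact force, pushed it about 54 mm in and let go.
- **Second stage:** I took a fresh hold on the knob, raised it 5 mm and levelled it by about 1.1°. It then ran in freely, with under about 1 N along the axis.
- **Seating:** I felt the bottom within about 1 mm of where I expected it and built up to 12.5 N. I held that for about 1.3 s, eased off to 3.5 N and let go.

**Last checks:**
- The wrist camera shows the knob at rows 187–202, against 187–203 predicted for fully home. I checked this from pixel values because I had used all 12 picture views.
- The force was about zero after release, the gripper is well clear, and 12.6 N was the highest force I read on the glass.
- The bottles and the tube rack were never approached, but I did not check them again at the end.

**Disagreements:** The top camera differed from the wrist camera by 2–4 mm sideways, which I corrected from close up. The sag before levelling looked nearer 3.5 mm than the stated 6 mm, so I levelled the plunger by feel.

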